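# Refit the volume knob of a post-office talk-through set and hold it pressed in

### The job

The big volume knob has come off the talk-through set on the post-office counter: pick it up, turn it so that the flat in its bore meets the flat of the bare D-shaft, and push it fully home without turning the volume setting away from where it stands. Then press the knob all the way in against its spring, as one does to switch the set on, and finish while still holding it pressed in. Leave the other things on the counter where they are.

Things in the scene. Friction and masses are not known exactly. Their poses are not given: they have to be found in the camera images.
- knob: Loose volume knob: black ribbed cylinder 40 mm across, 28 high, about 30 g, silver disc and red pointer line on top; upright on the counter, bore down, in one of three places swapped with stamp and tape roll. Origin: centre of underside (bore mouth), z up, x along the pointer (line runs from centre to rim). Blind D bore 16 mm deep, radius 7.3, flat 1.8 mm from the axis on the +x (pointer) side.
- shaft_tip (a point): Centre of the top of the bare brass D-shaft on the set's panel. z up, x out of its flat. Radius 6.5 mm, flat 1 mm from the axis at +x, top edge chamfered 1.5; the knob goes on only with its x along this x (play 0.12 rad, 0.8 mm sideways). Tip 23 mm above the panel, 75 above the counter. Knob home: its underside is 16 mm below the tip.
- shaft_press (a joint): Push travel of the shaft, m: 0 out, 0.004 fully in (a firm stop). A spring pushes it out: it starts to move at 3 N and reaches the stop at 7 N. Fully in, the fitted knob's underside is still 3 mm clear of the panel. It springs back when let go.
- volume_setting (a joint): Volume setting, rad: turn of the shaft about its upright axis, counter-clockwise seen from above growing, range -2.4 to 2.4; at 0 the flat faces the set's own +x (away from the operator). It stays where it is by friction of 0.02 N m. Starts between -0.8 and 0.8.
- shaft_foot (a point): Point on the shaft's round side, 6.5 mm from its axis on the side away from the flat, at panel height; it turns with the volume setting (0.4 rad moves it 2.6 mm) and does not go in with the push.
- talk_set: Talk-through set, fixed: black box 170 (x) by 250 (y), 52 mm high to its grey panel. Origin: centre of underside; front is -x. Volume shaft at x -15, y 60 mm in a ring of white ticks (radius 30); small fitted tone knob (22 across, 18 high) at x -45, y 18; talk bar at x -55, y -75; gooseneck microphone at x 55, y -100, up to 211 mm high, bending to x -18, y -140.
- stamp: Rubber stamp, wooden, base 50 x 28 mm, 66 mm high, standing on the counter. Origin: centre of its underside. Leave alone.
- tape_roll: Roll of amber tape lying flat, 58 mm across, 24 mm high. Origin: centre of its underside. Leave alone.
- ink_pad: Ink pad, black case with dark red pad, 70 x 110 x 18 mm. Origin: centre of its underside. Leave alone.
- tape_dispenser: Blue desk tape dispenser, 160 x 62 mm, 94 mm high. Origin: centre of its underside. Leave alone.
- letters: Stack of brown envelopes, 112 x 165 x 45 mm, does not move. Origin: centre of its underside.
- pen_cup: Black pen cup, 76 mm across, 95 mm high, pens up to 155 mm, does not move. Origin: centre of its underside.
Not all that is in view belongs to the job. Several things look just like the knob: the one meant starts farthest from the robot's base.

How it is judged:
On the way, in this order (a step that is already met when the one before it is completed fails the run):
1. the knob is picked up off the counter in the fingers (height (world z) of knob above 0.03 m and contact force between the fingers and knob above 1 N), for 0.2 s.
2. the knob is home on the shaft and held pressed in (z of knob in the frame of shaft_tip below -0.0142 m and horizontal distance between knob and shaft_tip below 0.0022 m and angle between knob's own z axis and vertical below 0.12 rad and angle between the x axis of knob and the x axis of shaft_tip, either way round below 0.3 rad and value of joint shaft_press above 0.003 m and contact force between the fingers and knob above 1 N), for 0.5 s.
At the end, for the whole second after the job is handed in: Fingers touch the knob (over 1 N) and keep the shaft in by over 3 of 4 mm; knob home: underside 14.2 mm or more below the tip, axis within 2.2 mm, upright within 0.12 rad, pointer within 0.3 rad of the flat; volume within 0.4 rad of its start; the loose bystanders within 30 mm of theirs (all of step 2 and distance of shaft_foot from where it was at the start of the episode below 0.0026 m and distance of each of stamp, tape_roll, ink_pad, tape_dispenser from where it was at the start of the episode below 0.03 m); the arm keeps its last pose, push and grip.
It fails at once if another thing on the counter is pushed away by more than 30 mm (distance of any of stamp, tape_roll, ink_pad, tape_dispenser from where it was at the start of the episode above 0.03 m).
It also fails if it takes over 38 s, if anything falls off the work surface, if the arm or the gripper's body presses on something with over 40 N, if the wrist force passes 120 N, or if a joint passes its speed limit or range.

### The arm

A 6-joint arm with a two-finger parallel gripper is mounted at the origin on the work surface. World frame = base frame: x ahead of the robot, y to its left, z up, the work surface at z = 0. Lengths are in m, angles in rad, forces in N, time in s.
With the tool pointing down it reaches from about 0.35 to 0.775 m from the base axis. Payload 5.5 kg.
Tool frame: the origin (TCP) lies midway between the tips of the shut fingers; the grasp point (between the pads) lies 19 mm behind it; z points along the fingers, y is the line along which they close (so a half turn about z gives the same grasp; the last joint's range is limited). The gripper opens to 85 mm and grips with 20 to 120 N. Pads are 22 mm wide; open, the fingers measure 114 mm over their backs; the gripper's body (76 mm by 85 mm) begins 54 mm behind the grasp point. The pads swing forward as they close: fully open they stand 13 mm farther back than shut.
Start: joints at [-1.33, 0.313, 0.046, 1.304, 0, 1.431], TCP at [0.214, -0.534, 0.231] pointing down, gripper open.
Joint ranges: [-2.76, 2.76], [-0.86, 1.69], [-1.03, 1.26], [-2.2, 2.34], [-1.47, 1.5], [-3.14, 3.14]. Speed limits (rad/s): [2.57, 2.57, 3.14, 3.14, 3.14, 3.14].

### API

Orientations are given as a unit quaternion [w, x, y, z].
In Python, from workcell import env gives the robot as it stands.
- The arm moves only by the tool move_arm, never from a script. Its argument "targets" is a list of rows, each a list of 3 entries, a list of its own where there are three numbers: the shift along the tool's x, y, z in mm, then the turn, a rotation vector about the tool's x, y, z in units of 10 degrees (1.0 is 10 degrees), then the closure, from -1 (fully open) to 1 (shut). In form: [[[dx, dy, dz], [ax, ay, az], gripper], ...]. A call has 1 to 5 rows; each row is the pose to reach, as a shift and turn from the pose commanded when the call began, along the tool's axes at that moment; what a row does not reach only later rows make up. A row lasts 1/8 s, in which the tool goes at most 62.5 mm and 10.7 degrees, less where a joint would pass 70% of its speed; a pose out of reach is approached as far as the arm can. A call with a gripper value outside its range is refused whole. The fingers move at their own pace and stop on an object; "squeeze" is the grip in N (left out, the last holds). Time passes only in rows, so rows that repeat a pose let the fingers close. It gives the time, the measured TCP pose, the force, the opening and the grip force at its end, in the units of the state.
- env.get_state(): the state, without advancing time (a new reading comes with each control period).
- env.read_camera(name): name is "side" or "top" or "wrist"; returns a dict with "pixels" (400x640x3 uint8, red, green, blue), "fovy" (degrees; the focal length in pixels is half the picture's height over the tangent of half this angle, whatever the lens; pixels are square), "cx", "cy" (the principal point, pixels), "extrinsics" (4x4, takes a point from world to camera coordinates); the wrist camera has in their place "mount" (4x4, takes a point from camera to tool coordinates, whose origin is the TCP and whose axes are the flange's). Camera axes: x right, y up, looking along -z (the intrinsics and any distortion apply to the point x, -y, -z); pixel columns grow to the right and rows downward; lengths in m; the calibration is good to about 2 mm. A picture is of the moment at which its call begins: read the wrist's pose just before it. There is no depth.
- env.hand_in(): hands the job in; it is judged then, once.
Trained networks look in a picture, given as the dict that the camera call returned (one of the last four; its "shot" number tells which), for a name from the list of things; names that differ only in an ending like _2 or _b are one class to them, and where a whole thing is asked for, a point or a joint stands for the part that bears it (a point fixed in the world has none). Each returns a list of dicts, best first, with "confidence" (0 to 1); they miss things now and then, are a little off and sometimes report something else, mostly with a low value. They report only what shows in the picture. A call takes as long as a camera call. They do not tell look-alikes from the thing itself.
- env.spot_in(thing, picture): "centre" ([x, y, z] in m, in world coordinates, good to about 4 mm: the middle of the surface that is visible of it).
- env.regions_of(thing, picture): "mask" (400x640 bool, what is visible of it).
- env.landmark_of(thing, picture): "centre" ([x, y, z] in m, in world coordinates, good to about 4 mm: a listed point, or the origin of a listed thing).
The state is a dict: "clock": time; "joint_pos": joint angles; "qvel": joint speeds; "tau": joint torques, N m; "tcp_pos": TCP position; "orientation": TCP orientation; "wrist_force": force on the tool from outside, world axes, zero at the start; "ft_torque": the same for the moment, N m; "finger_gap": finger opening in m; "grip_force": force on a finger pad.
Only numpy, scipy, OpenCV 4.12 (cv2) and the standard library are available. Lean on these libraries where they do the work, as an engineer would, in place of code of your own. Each camera call takes 0.05 s, during which the arm holds its last target. There are 200 camera calls.

## Working session

There is one attempt and no reset: what is moved stays moved. The work goes in short steps, Python scripts to look and compute and a tool call to move; the robot and the scene stay as the last step left them, time stands still between calls to the robot, and variables do not carry over. Pictures are saved under pics/ and viewed, at most 10 in all, crops included, and the job is handed in when it is done.

Besides the shell and the picture viewer there is one more tool, called after "Emit:" as name(argument=value, ...) on one line, values as JSON. move_arm: Moves the arm, as the interface text tells. Its arguments: {"type":"object","properties":{"targets":{"type":"array","items":{"type":"array"}},"squeeze":{"type":"number"}},"required":["targets"]}

```bash
mkdir -p pics; ls; cat > h.py <<'E'
import numpy as np, cv2
from workcell import env
from scipy.spatial.transform import Rotation as R
def save(p,n): cv2.imwrite('pics/'+n, cv2.cvtColor(p['pixels'],cv2.COLOR_RGB2BGR))
def T_wc(p,s=None):
    # camera->world
    if 'extrinsics' in p: return np.linalg.inv(np.array(p['extrinsics']))
    q=s['orientation']; T=np.eye(4); T[:3,:3]=R.from_quat([q[1],q[2],q[3],q[0]]).as_matrix(); T[:3,3]=s['tcp_pos']
    return T@np.array(p['mount'])
def f(p): return 200/np.tan(np.radians(p['fovy'])/2)
def ray(p,uv,s=None):
    T=T_wc(p,s); d=np.array([(uv[0]-p['cx'])/f(p),-(uv[1]-p['cy'])/f(p),-1.]); return T[:3,3],T[:3,:3]@d
def atz(p,uv,z,s=None):
    o,d=ray(p,uv,s); return o+d*(z-o[2])/d[2]
def proj(p,X,s=None):
    c=np.linalg.inv(T_wc(p,s))@np.append(X,1); return np.array([p['cx']+f(p)*c[0]/-c[2],p['cy']-f(p)*c[1]/-c[2]])
E
python3 - <<'E'
from h import *
np.set_printoptions(precision=4,suppress=True)
s=env.get_state(); print(s)
for n in ['top','side','wrist']:
    p=env.read_camera(n); save(p,n+'0.png'); print(n,{k:v for k,v in p.items() if k!='pixels'})
    for t in ['knob','talk_set','shaft_tip','stamp','tape_roll']:
        for d in (env.landmark_of(t,p)[:4]): print(t,np.round(d['centre'],4),round(d['confidence'],2),proj(p,d['centre'],s))
E
```

```text
pics
{'clock': 0.0, 'joint_pos': array([-1.3296,  0.314 ,  0.045 ,  1.3036, -0.    ,  1.4312]), 'qvel': array([-0.0005,  0.0003,  0.0004,  0.0011, -0.0009,  0.0029]), 'tau': array([ -0.0001, -48.0626,  29.8535,   0.0193,  -0.0001,  -0.    ]), 'tcp_pos': array([ 0.2136, -0.5333,  0.2304]), 'orientation': array([-0.0009,  0.9819,  0.1893, -0.0001]), 'wrist_force': array([-0.7458,  0.3877,  0.5121]), 'ft_torque': array([ 0.0273,  0.0594, -0.0148]), 'grip_force': 0.0, 'finger_gap': 0.08570127606472121}
top {'fovy': 50.86381484181916, 'cx': 321.69174107724996, 'cy': 198.30110221656585, 'extrinsics': array([[ 0.088 , -0.9961,  0.0063, -0.0352],
       [ 0.9753,  0.0874,  0.2029, -0.5449],
       [-0.2027, -0.0117,  0.9792, -1.0372],
       [ 0.    ,  0.    ,  0.    ,  1.    ]]), 'shot': 1}
knob [ 0.4226  0.2472 -0.0009] 0.77 [230.4972 239.8757]
knob [0.3824 0.1217 0.0019] 0.74 [275.3437 259.0615]
knob [0.4105 0.0129 0.0028] 0.69 [317.1998 252.0671]
talk_set [ 0.5985 -0.0332  0.0008] 0.92 [340.0458 185.2113]
stamp [0.4711 0.3521 0.0002] 0.67 [194.2135 218.5319]
side {'fovy': 46.341359893488
[... 239 characters left out ...]
 1.    ]]), 'shot': 2}
knob [0.4071 0.0114 0.0047] 0.56 [269.114  234.9756]
knob [0.4226 0.2444 0.0003] 0.47 [253.7479 195.8856]
knob [0.3899 0.1233 0.0012] 0.46 [252.4552 216.7839]
talk_set [ 0.5937 -0.032  -0.0006] 0.62 [342.5671 231.158 ]
shaft_tip [0.5743 0.0223 0.079 ] 0.44 [328.2322 196.576 ]
stamp [0.473  0.3508 0.0019] 0.5 [261.304  178.3013]
tape_roll [ 0.5501  0.2546 -0.0017] 0.51 [293.4594 188.0775]
wrist {'fovy': 67.00847942238214, 'cx': 324.4969632217403, 'cy': 199.71793442513746, 'mount': array([[ 0.0002,  0.956 ,  0.2932,  0.0741],
       [ 1.    , -0.0001, -0.0003, -0.0012],
       [-0.0003,  0.2932, -0.956 , -0.1424],
       [ 0.    ,  0.    ,  0.    ,  1.    ]]), 'shot': 3}
```

```bash
cd pics; python3 - <<'E'
import cv2,numpy as np
a=cv2.imread('top0.png');b=cv2.imread('side0.png')
a=cv2.resize(a[120:320,150:450],None,fx=2,fy=2,interpolation=cv2.INTER_CUBIC)
b=cv2.resize(b[110:300,200:500],None,fx=1.5,fy=1.5,interpolation=cv2.INTER_CUBIC)
b=cv2.copyMakeBorder(b,0,0,0,150,cv2.BORDER_CONSTANT)[:200]
cv2.imwrite('c0.png',np.vstack([a,b[:200,:600]]))
E
```

```text
(no output)
```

View pics/top0.png

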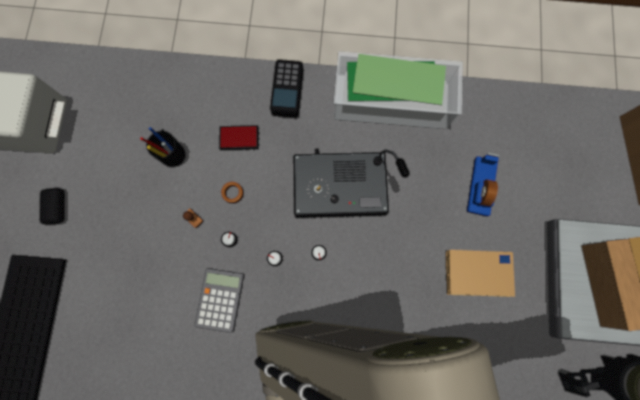

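View pics/c0.png

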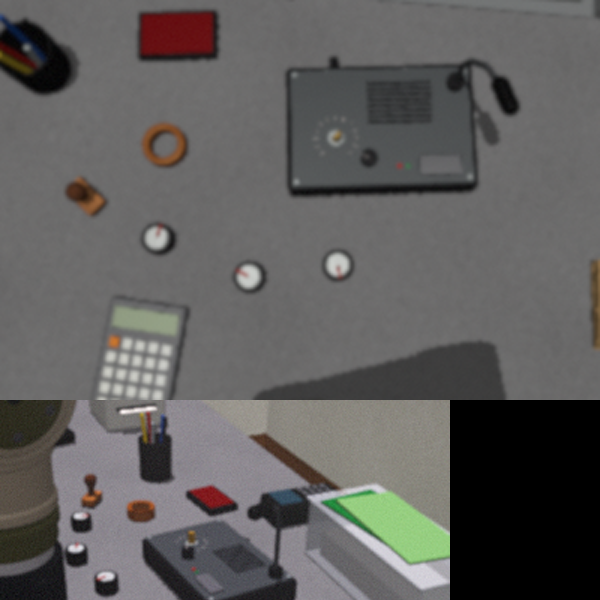

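Candidates for the knob in top0.png are three white-topped knobs and the small fitted tone knob. The white-topped ones are at (230,239) → r≈0.49 m, (275,258) → r≈0.40 m and (318,252) → r≈0.41 m. The tone knob on the set is at (334,199). The farthest from the base is (230,239). The stamp (193,217) and tape roll (232,192) are clear of it. The brass shaft is at (318,188). I'll look at the shaft from close by first, since it's on the way, then crop the knob.

Emit:
move_arm(targets=[[[52,-29,-14],[0,0,-1],-1],[[104,-58,-28],[0,0,-2],-1],[[156,-87,-42],[0,0,-3],-1],[[208,-116,-56],[0,0,-4],-1],[[260,-145,-70],[0,0,-5],-1]])

```text
clock: 1.52
tcp_pos: [0.4022, -0.3011, 0.302]
orientation: [0.0, 0.808, 0.589, 0.0]
wrist_force: [0.6, -1.0, -0.4]
finger_gap: 0.0855
grip_force: 0.0
```

```bash
cat >> h.py <<'E'
def Rs(s): q=s['orientation']; return R.from_quat([q[1],q[2],q[3],q[0]]).as_matrix()
def go(X,yaw=None):
    s=env.get_state(); M=Rs(s); y=np.degrees(np.arctan2(M[1,0],M[0,0]))
    print('t',round(s['clock'],2),'tcp',np.round(s['tcp_pos'],4),'yaw',round(y,2),'tilt',np.round(M[:,2],4),'j',np.round(s['joint_pos'],2))
    print('shift mm',np.round(1000*M.T@(np.array(X)-s['tcp_pos']),1),'az',None if yaw is None else round(-((yaw-y+180)%360-180)/10,2))
E
python3 -c "
from h import *
go([.578,.02,.14],135)"
```

```text
t 1.52 tcp [ 0.4022 -0.3011  0.302 ] yaw 72.13 tilt [ 7.e-04 -7.e-04 -1.e+00] j [-0.8   0.16  0.02  1.43  0.    1.08]
shift mm [359.6  68.7 161.9] az -6.29
```

Emit:
move_arm(targets=[[[58,11,5],[0,0,-1],-1],[[116,22,10],[0,0,-2],-1],[[174,33,15],[0,0,-3],-1],[[232,44,30],[0,0,-4],-1],[[290,56,45],[0,0,-5],-1]])

```text
clock: 2.15
tcp_pos: [0.5458, -0.0428, 0.2563]
orientation: [0.001, 0.484, 0.875, 0.0]
wrist_force: [0.4, -1.0, -0.3]
finger_gap: 0.0856
grip_force: 0.0
```

```bash
python3 -c "
from h import *
go([.578,.02,.14],135)"
```

```text
t 2.15 tcp [ 0.5458 -0.0428  0.2563] yaw 122.15 tilt [ 1.3e-03 -5.0e-04 -1.0e+00] j [-0.22  0.25  0.02  1.34 -0.    0.78]
shift mm [ 36.1  60.6 116.3] az -1.28
```

Emit:
move_arm(targets=[[[18,30,40],[0,0,-0.6],-1],[[36,60,80],[0,0,-1.3],-1],[[36,60,116],[0,0,-1.3],-1],[[36,60,116],[0,0,-1.3],-1]])

```text
clock: 2.65
tcp_pos: [0.5745, 0.0184, 0.1373]
orientation: [-0.003, 0.384, 0.923, -0.001]
wrist_force: [0.2, -0.9, 0.4]
finger_gap: 0.0855
grip_force: 0.0
```

```bash
python3 - <<'E'
from h import *
s=env.get_state(); p=env.read_camera('wrist'); save(p,'w1.png')
np.savez('w1',**{k:p[k] for k in p},tcp=s['tcp_pos'],q=s['orientation'])
go([.578,.02,.14])
for t in ['shaft_tip','shaft_foot','talk_set']:
    for d in (env.landmark_of(t,p)[:3]): print(t,np.round(d['centre'],4),round(d['confidence'],2),proj(p,d['centre'],s))
print(env.get_state()['clock'])
E
```

```text
t 2.7 tcp [0.5759 0.0179 0.1396] yaw 134.83 tilt [-2.9e-03  1.0e-04 -1.0e+00] j [-0.11  0.36 -0.12  1.1  -0.    0.68]
shift mm [ 0.   3.  -0.4] az None
shaft_tip [0.5732 0.0267 0.0715] 0.73 [331.94976177 207.39158648]
shaft_tip [0.5648 0.0205 0.0541] 0.5 [318.30622604 198.53700277]
talk_set [ 0.5962 -0.0317  0.0021] 0.88 [305.36414686 240.35925277]
2.85
```

View pics/w1.png

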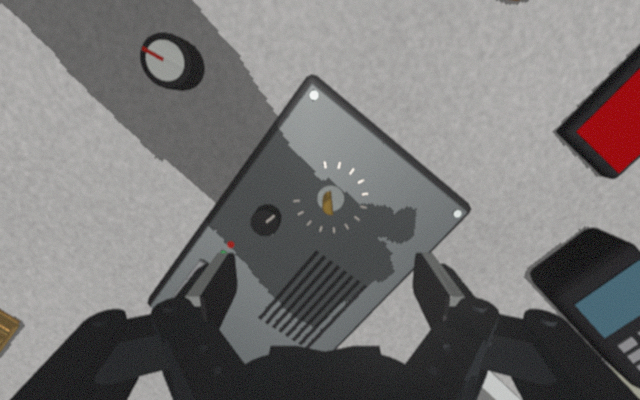

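```bash
python3 - <<'E'
import cv2
a=cv2.imread('pics/w1.png')[165:245,285:385]
cv2.imwrite('pics/c1.png',cv2.resize(a,None,fx=7,fy=7,interpolation=cv2.INTER_CUBIC))
E
```

```text
(no output)
```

View pics/c1.png

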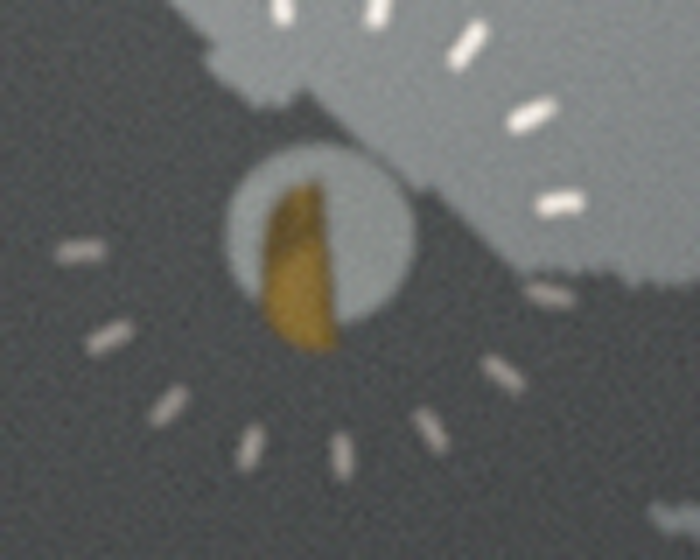

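w1.png and its crop show the brass D at pixel (328,206). Its flat edge runs nearly vertical in the picture and the flat faces right. I'll fit a D-prism silhouette to the brass mask.

```bash
cat > fit.py <<'E'
from h import *
from scipy.optimize import minimize
def fit_shaft(p,s,zt=0.075,zb=0.052,x0=(.574,.025,.75),S=8):
    im=p['pixels']; hsv=cv2.cvtColor(im,cv2.COLOR_RGB2HSV)
    u,v=proj(p,[x0[0],x0[1],zt],s).astype(int); w=22
    sub=hsv[v-w:v+w,u-w:u+w]; m=((sub[...,1]>90)&(sub[...,0]>8)&(sub[...,0]<35)).astype(np.uint8)*255
    m=cv2.resize(m,None,fx=S,fy=S,interpolation=cv2.INTER_LINEAR)>127
    off=np.array([u-w,v-w])
    def sil(x):
        a0=np.arccos(1/6.5); a=np.linspace(a0,2*np.pi-a0,40)+x[2]; pts=[]
        for z,r in((zt,.005),(zt-.0015,.0065),(zb,.0065)):
            for t in a:
                loc=r*np.array([np.cos(t),np.sin(t)])
                n=np.array([np.cos(x[2]),np.sin(x[2])]); e=loc@n-.001
                if e>0: loc=loc-e*n
                pts.append(proj(p,[x[0]+loc[0],x[1]+loc[1],z],s))
        pts=(np.array(pts,np.float32)-off+.5)*S
        q=np.zeros(m.shape,np.uint8); cv2.fillConvexPoly(q,cv2.convexHull(pts.astype(np.float32)).astype(np.int32),1); return q>0
    c=lambda x:1-(sil(x)&m).sum()/(sil(x)|m).sum()
    best=None
    for dy in(-.5,-.25,0,.25,.5):
        x=np.array([x0[0],x0[1],x0[2]+dy]); 
        r=minimize(c,x,method='Nelder-Mead',options=dict(initial_simplex=x+np.array([[0,0,0],[.004,0,0],[0,.004,0],[0,0,.15]]),maxiter=150))
        if best is None or r.fun<best.fun: best=r
    return best.x,best.fun
E
python3 - <<'E'
from fit import *
p=dict(np.load('w1.npz')); s={'tcp_pos':p['tcp'],'orientation':p['q']}
for zt in(.072,.075,.078): print(zt,fit_shaft(p,s,zt,zt-.023))
# set yaw from white screws px
a=atz(p,(314,95),.052,s);b=atz(p,(458,213),.052,s);print(a,b,np.degrees(np.arctan2(*(b-a)[1::-1])))
print(atz(p,(330.7,198.9),.052,s))
go([.44,.247,.14],135)
E
```

```text
0.072 (array([0.57280066, 0.02595728, 0.84099847]), np.float64(0.17827942985312206))
0.075 (array([0.57195427, 0.02681511, 0.85189263]), np.float64(0.19778358156278675))
0.078 (array([0.5709586 , 0.02767236, 0.84705927]), np.float64(0.22037735849056606))
[0.50893554 0.07281376 0.052     ] [0.6524515  0.09014529 0.052     ] 6.885912631833087
[0.57231891 0.02670594 0.052     ]
t 2.85 tcp [0.5781 0.0171 0.1424] yaw 134.77 tilt [ 3.3e-03 -5.0e-04 -1.0e+00] j [-0.11  0.36 -0.11  1.1  -0.    0.68]
shift mm [260.5  63.9   1.9] az -0.02
```

Emit:
move_arm(targets=[[[55,10,0],[0,0,0],-1],[[110,20,0],[0,0,0],-1],[[165,30,0],[0,0,0],-1],[[220,41,0],[0,0,0],-1],[[272,52,0],[0,0,0],-1]])

```text
clock: 3.48
tcp_pos: [0.4224, 0.2486, 0.1426]
orientation: [0.002, 0.385, 0.923, 0.002]
wrist_force: [0.5, 0.3, 0.6]
finger_gap: 0.0855
grip_force: 0.0
```

Emit:
move_arm(targets=[[[0,0,10],[0,0,0],-1],[[0,0,10],[0,0,0],-1]])

```text
clock: 3.72
tcp_pos: [0.4226, 0.2471, 0.131]
orientation: [0.001, 0.384, 0.923, 0.0]
wrist_force: [0.5, 0.4, -0.8]
finger_gap: 0.0853
grip_force: 0.0
```

```bash
cat >> h.py <<'E'
def disc(p,s,X,z=.028,w=45):
    """centre of the white disc (ellipse) and red pointer tip, in world at height z"""
    im=p['pixels']; u,v=proj(p,X,s).astype(int); u0,v0=max(u-w,0),max(v-w,0)
    hsv=cv2.cvtColor(im,cv2.COLOR_RGB2HSV)[v0:v+w,u0:u+w]
    red=((hsv[...,1]>110)&((hsv[...,0]<12)|(hsv[...,0]>168))).astype(np.uint8)
    wh=((hsv[...,1]<60)&(hsv[...,2]>145)).astype(np.uint8)
    return red,wh,(u0,v0)
E
python3 - <<'E'
from h import *
s=env.get_state(); p=env.read_camera('wrist'); save(p,'w2.png')
np.savez('w2',**{k:p[k] for k in p},tcp=s['tcp_pos'],q=s['orientation'])
go([.4226,.247,.14])
for d in (env.landmark_of('knob',p)[:3]): print(np.round(d['centre'],4),round(d['confidence'],2),proj(p,d['centre'],s))
u,v=proj(p,[.4226,.247,.02],s).astype(int); print(u,v)
u=min(max(u,60),580);v=min(max(v,50),350)
cv2.imwrite('pics/c2.png',cv2.resize(cv2.imread('pics/w2.png')[v-50:v+50,u-60:u+60],None,fx=6,fy=6,interpolation=cv2.INTER_CUBIC)); print(u-60,v-50)
E
```

```text
t 3.77 tcp [0.423  0.2467 0.131 ] yaw 134.76 tilt [ 1.5e-03  1.0e-04 -1.0e+00] j [ 0.36  0.2  -0.35  1.01 -0.    1.15]
shift mm [ 0.5 -0.1 -9. ] az None
[ 0.4201  0.2489 -0.0037] 0.84 [324.02212851 187.5332096 ]
324 197
264 147
```

View pics/c2.png

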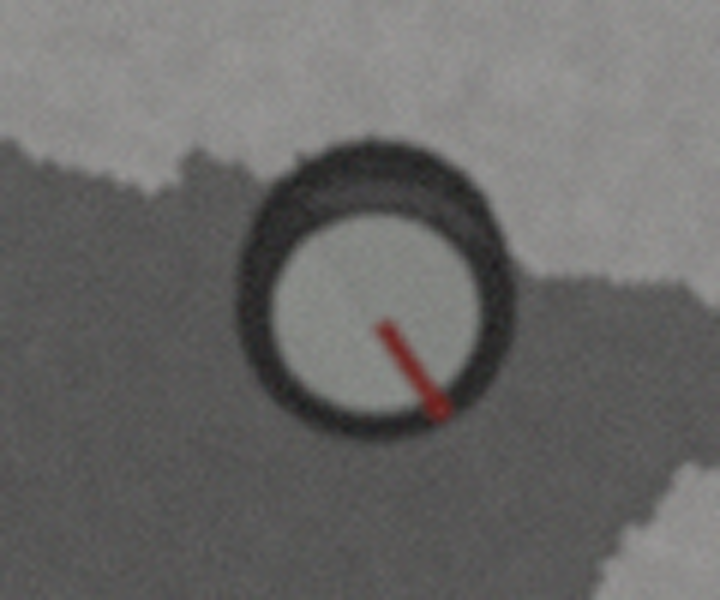

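```bash
python3 - <<'E'
from h import *
p=dict(np.load('w2.npz')); s={'tcp_pos':p['tcp'],'orientation':p['q']}
g=lambda x,y:(264+x/6-.42,147+y/6-.42)
z=.028
c=atz(p,g(377,312),z,s);a=atz(p,g(384,325),z,s);b=atz(p,g(440,410),z,s)
print(c,a,b,'yaw a-b',np.degrees(np.arctan2(*(b-a)[1::-1])),'c-b',np.degrees(np.arctan2(*(b-c)[1::-1])),np.linalg.norm(b-c))
# height check: wrist ray x top ray (disc, crop 157,238 in c0 at 2x)
im=cv2.imread('pics/top0.png'); sub=im[225:255,215:245].min(2); m=(sub>150).astype(np.uint8)
M=cv2.moments(m,True); uv=(215+M['m10']/M['m00'],225+M['m01']/M['m00'])
t=env.read_camera('top'); o1,d1=ray(p,g(377,312),s); o2,d2=ray(t,uv)
k=np.linalg.lstsq(np.c_[d1,-d2],o2-o1,rcond=None)[0]; print(uv,o1+d1*k[0],o2+d2*k[1])
go([c[0],c[1],.003],135)
E
```

```text
[0.422485   0.24941273 0.028     ] [0.42454872 0.24874916 0.028     ] [0.43931415 0.2453741  0.028     ] yaw a-b -12.875388408761474 c-b -13.494547254639096 0.01730696251730265
(227.54929577464787, 238.91549295774647) [0.42264717 0.24925733 0.02726011] [0.42196448 0.24905326 0.02715333]
t 3.88 tcp [0.4233 0.2463 0.1309] yaw 134.69 tilt [ 1.2e-03  2.0e-04 -1.0e+00] j [ 0.36  0.21 -0.35  1.01 -0.    1.15]
shift mm [  2.8   1.5 127.9] az -0.03
```

Crop c2 shows one white-disc knob with its disc at image (326,199) and the pointer toward the lower right. It is the farthest candidate, at (0.4225, 0.249), top height 27 mm, pointer yaw −13°. I'll grasp it now.

Emit:
move_arm(targets=[[[2.8,1.5,40],[0,0,0],-1],[[2.8,1.5,80],[0,0,0],-1],[[2.8,1.5,110],[0,0,0],-1],[[2.8,1.5,127],[0,0,0],-1],[[2.8,1.5,127],[0,0,0],-0.2]], squeeze=40)

```text
clock: 4.5
tcp_pos: [0.4209, 0.2489, 0.0022]
orientation: [-0.001, 0.385, 0.923, -0.001]
wrist_force: [-1.1, 0.1, 0.5]
finger_gap: 0.0695
grip_force: 0.0
```

Emit:
move_arm(targets=[[[0,0,0],[0,0,0],1],[[0,0,0],[0,0,0],1],[[0,0,0],[0,0,0],1],[[0,0,0],[0,0,0],1],[[0,0,0],[0,0,0],1]], squeeze=40)

```text
clock: 5.12
tcp_pos: [0.4225, 0.2505, 0.0045]
orientation: [0.001, 0.384, 0.923, 0.001]
wrist_force: [0.5, -2.3, 6.5]
finger_gap: 0.0385
grip_force: 40.4
```

Emit:
move_arm(targets=[[[0,0,-20],[0,0,0],1],[[0,0,-50],[0,0,0],1],[[0,0,-90],[0,0,0],1],[[0,0,-130],[0,0,0],1],[[0,0,-130],[0,0,0],1]])

```text
clock: 5.75
tcp_pos: [0.4234, 0.2514, 0.1367]
orientation: [0.002, 0.384, 0.923, 0.002]
wrist_force: [0.2, 0.2, -0.4]
finger_gap: 0.0387
grip_force: 40.2
```

```bash
python3 - <<'E'
from h import *
s=env.get_state(); p=env.read_camera('wrist'); save(p,'w3.png')
np.savez('w3',**{k:p[k] for k in p},tcp=s['tcp_pos'],q=s['orientation'])
print(s['finger_gap'],s['grip_force'],s['wrist_force'])
go([.572,.0266,.14],196.5)
u,v=proj(p,s['tcp_pos']+[0,0,.02],s).astype(int); print(u,v)
u=min(max(u,60),580);v=min(max(v,50),350)
cv2.imwrite('pics/c3.png',cv2.resize(cv2.imread('pics/w3.png')[v-50:v+50,u-60:u+60],None,fx=6,fy=6,interpolation=cv2.INTER_CUBIC)); print(u-60,v-50)
E
```

```text
0.038685409184412094 40.228023462618694 [ 0.16265688  0.23987663 -0.36794312]
t 5.8 tcp [0.4221 0.2508 0.1348] yaw 134.83 tilt [ 0.0034  0.0014 -1.    ] j [ 0.37  0.2  -0.34  1.02  0.    1.16]
shift mm [-264.7  -51.8   -5. ] az -6.17
325 279
265 229
```

View pics/c3.png

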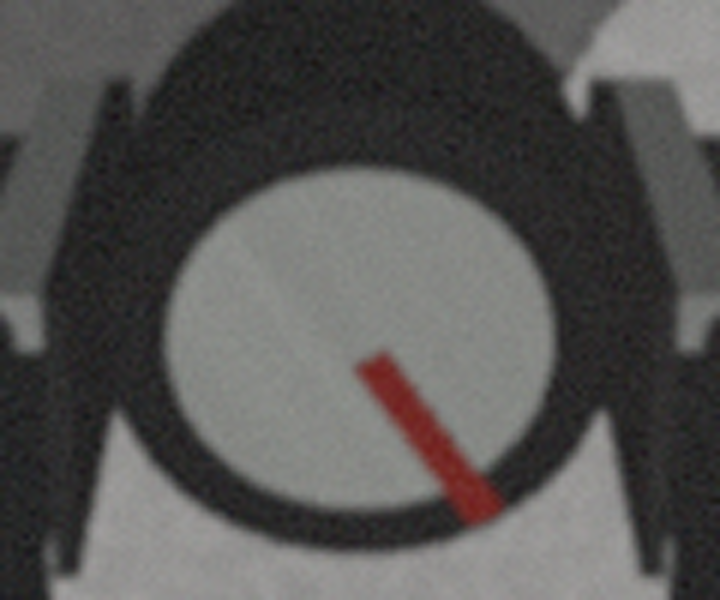

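```bash
python3 - <<'E'
from h import *
p=dict(np.load('w3.npz')); I={'tcp_pos':np.zeros(3),'orientation':[1,0,0,0]}
g=lambda x,y:(265+x/6-.42,229+y/6-.42)
for z in(-.022,-.0245):
    # disc centre via extreme points mapped to the plane
    E=np.array([atz(p,g(*q),z,I) for q in((163,340),(557,340),(362,166),(362,512))])
    c=np.array([(E[2]+E[3])[0]/2,(E[0]+E[1])[1]/2]); print('c',c*1e3,'dia',1e3*(E[1]-E[0])[1],1e3*(E[2]-E[3])[0])
    a=atz(p,g(373,361),z,I);b=atz(p,g(484,510),z,I)
    print('tool pointer ang',np.degrees(np.arctan2(*(b-a)[1::-1])),np.degrees(np.arctan2(b[1]-c[1],b[0]-c[0])))
E
```

```text
c [-2.08000065 -0.10518344] dia 29.975872789393204 30.167809960312805
tool pointer ang 146.95721972801158 146.80344448932135
c [-0.4578567  -0.10520885] dia 29.353550669869005 29.54150307784739
tool pointer ang 146.95721972801155 146.80344448932135
```

Emit:
move_arm(targets=[[[-55,-6,-2],[0,0,-1.0],1],[[-110,-12,-5],[0,0,-2.0],1],[[-165,-18,-5],[0,0,-3.0],1],[[-220,-25,-5],[0,0,-4.0],1],[[-276,-31,-5],[0,0,-5.0],1]])

```text
clock: 6.42
tcp_pos: [0.5935, 0.0313, 0.1364]
orientation: [-0.001, -0.045, 0.999, 0.0]
wrist_force: [0.3, -0.0, -0.2]
finger_gap: 0.0382
grip_force: 40.2
```

Emit:
move_arm(targets=[[[0,0,0],[0,0,-1.06],1],[[0,0,0],[0,0,-1.06],1],[[0,0,0],[0,0,-1.06],1]])

```text
clock: 6.8
tcp_pos: [0.5927, 0.0332, 0.1373]
orientation: [-0.001, -0.133, 0.991, 0.0]
wrist_force: [-1.1, -0.1, -0.5]
finger_gap: 0.0386
grip_force: 40.3
```

```bash
cat > look.py <<'E'
from fit import *
import sys
P=[];Q=[];im=[]
for i in range(6):
    s=env.get_state(); p=env.read_camera('wrist'); P.append(s['tcp_pos']); M=Rs(s); Q.append(np.arctan2(M[1,0],M[0,0])%(2*np.pi)); im.append(p['pixels'].astype(float))
P=np.array(P); yaw=np.mean(Q); print('tcp mean',P.mean(0),'std',P.std(0),'yaw',np.degrees(yaw),np.degrees(np.std(Q)))
q=(R.from_euler('z',yaw)*R.from_euler('x',np.pi)).as_quat()
s={'tcp_pos':P.mean(0),'orientation':[q[3],*q[:3]]}
p['pixels']=np.mean(im,0).astype(np.uint8); save(p,sys.argv[1]+'.png')
np.savez(sys.argv[1],**{k:p[k] for k in p},tcp=s['tcp_pos'],q=s['orientation'])
M=Rs(s)
x,e=fit_shaft(p,s); t=1e3*M.T@(np.array([x[0],x[1],.075])-s['tcp_pos'])
print('shaft',x[:2],np.degrees(x[2]),'iou loss',e,'in tool mm',t,'knob yaw',np.degrees(yaw)-146.9)
E
python3 look.py w4; python3 -c "
import cv2
a=cv2.imread('pics/w4.png')[130:330,220:430];cv2.imwrite('pics/c4.png',cv2.resize(a,None,fx=2.8,fy=2.8,interpolation=cv2.INTER_CUBIC))"
```

```text
tcp mean [0.59308277 0.03336466 0.13795485] std [2.79737642e-04 7.39550051e-05 4.04499915e-04] yaw 195.3752286843132 0.04996177979879462
shaft [0.57209896 0.02753304] 67.72022156029871 iou loss 0.20346156275661675 in tool mm [ 2.17789923e+01 -5.92678013e-02  6.29548452e+01] knob yaw 48.47522868431321
```

View pics/c4.png

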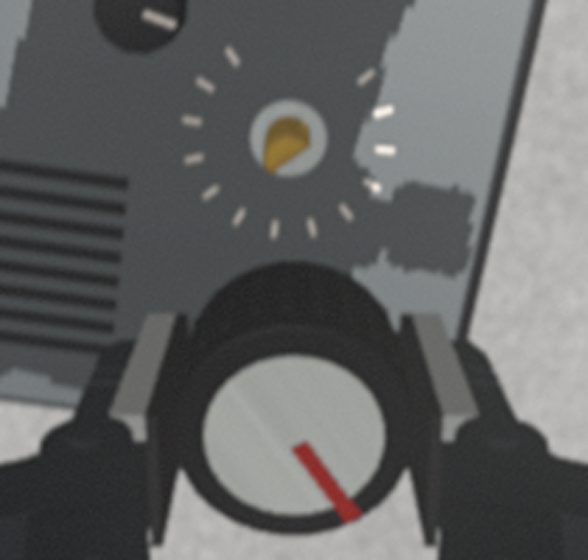

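c4 shows the brass D at crop (288,143), with its flat edge facing lower right, parallel in sense to the red pointer on the held knob. The silhouette fit's yaw disagrees, so I'll refit with an upsampled mask on both views.

```bash
sed -i "s/^    m=cv2.resize(m,None.*/    big=cv2.resize(im[v-w:v+w,u-w:u+w].astype(np.float32),None,fx=S,fy=S,interpolation=cv2.INTER_CUBIC); m=(big[...,0]-big[...,2])>thr/; s/S=8):/S=8,thr=40,yaw=None):/; s/^    def sil(x):/    def sil(x):\n        if yaw is not None: x=[x[0],x[1],yaw]/" fit.py
python3 - <<'E'
from fit import *
for n in('w1','w4'):
    p=dict(np.load(n+'.npz')); s={'tcp_pos':p['tcp'],'orientation':p['q']}; M=Rs(s)
    for thr in(30,45):
        for y in (None,.78,.85,.92,1.0):
            x,e=fit_shaft(p,s,thr=thr,yaw=y); print(n,thr,y,np.round(x[:2],4),round(np.degrees(x[2]),1),round(e,3),np.round(1e3*M.T@(np.array([x[0],x[1],.075])-s['tcp_pos']),1))
E
```

```text
w1 30 None [0.572  0.0268] 48.8 0.146 [ 7.4  4.4 62.3]
w1 30 0.78 [0.572  0.0269] 17.8 0.17 [ 7.4  4.5 62.3]
w1 30 0.85 [0.5718 0.0269] 17.9 0.147 [ 7.6  4.4 62.3]
w1 30 0.92 [0.5713 0.0269] 18.5 0.165 [ 7.9  4.  62.3]
w1 30 1.0 [0.5716 0.0269] 18.6 0.189 [ 7.7  4.2 62.3]
w1 45 None [0.5717 0.0273] 49.2 0.285 [ 7.9  4.6 62.3]
w1 45 0.78 [0.5715 0.0272] 14.9 0.301 [ 8.   4.4 62.3]
w1 45 0.85 [0.5715 0.0272] 15.3 0.287 [ 7.9  4.4 62.3]
w1 45 0.92 [0.5714 0.0272] 14.2 0.3 [ 8.   4.3 62.3]
w1 45 1.0 [0.571  0.0271] 15.3 0.32 [ 8.3  4.  62.3]
w4 30 None [0.5719 0.0273] 61.4 0.112 [22.  -0.2 63. ]
w4 30 0.78 [0.5719 0.0271] 17.2 0.142 [22.  -0.4 63. ]
w4 30 0.85 [0.5716 0.027 ] 18.5 0.134 [22.4 -0.4 63. ]
w4 30 0.92 [0.5716 0.0267] 17.7 0.126 [22.5 -0.7 63. ]
w4 30 1.0 [0.5717 0.0271] 19.8 0.118 [22.3 -0.4 63. ]
w4 45 None [0.5723 0.0277] 69.6 0.206 [21.5  0.  63. ]
w4 45 0.78 [0.5717 0.027 ] 17.1 0.247 [22.3 -0.5 63. ]
w4 45 0.85 [0.5712 0.0271] 21.4 0.241 [22.8 -0.2 63. ]
w4 45 0.92 [0.5717 0.0265] 18.9 0.235 [22.5 -1.  63. ]
w4 45 1.0 [0.5713 0.0273] 19.0 0.228 [22.6 -0.1 63. ]
```

```bash
python3 - <<'E'
from fit import *
p=dict(np.load('w4.npz')); s={'tcp_pos':p['tcp'],'orientation':p['q']}
im=p['pixels'].astype(np.float32); u0,v0=300,160
big=cv2.resize(im[v0:v0+45,u0:u0+45],None,fx=8,fy=8,interpolation=cv2.INTER_CUBIC); d=big[...,0]-big[...,2]
for thr in(30,45,60):
    m=d>thr; n,l,st,c=cv2.connectedComponentsWithStats(m.astype(np.uint8)); k=1+st[1:,4].argmax(); m=l==k
    # lowest mask pixel per column = flat edge
    cols=np.where(m.any(0))[0]; low=np.array([np.where(m[:,i])[0].max() for i in cols])
    a,b=int(len(cols)*.2),int(len(cols)*.85); k=np.polyfit(cols[a:b],low[a:b],1)
    pt=lambda i:(u0+i/8-.44,v0+np.polyval(k,i)/8-.44)
    A=atz(p,pt(cols[a]),.0745,s);B=atz(p,pt(cols[b]),.0745,s); t=np.degrees(np.arctan2(*(B-A)[1::-1]))
    print(thr,pt(cols[a]),pt(cols[b]),np.ptp(low[a:b]-np.polyval(k,cols[a:b])),'edge ang',t,'normal',t+90, t-90)
go([.592,.033,.138])
E
```

```text
30 (np.float64(316.81), np.float64(190.93469927826783)) (np.float64(327.56), np.float64(183.2617783857729)) 3.579838671635457 edge ang 141.73287898060988 normal 231.73287898060988 51.73287898060988
45 (np.float64(317.06), np.float64(190.20814814814815)) (np.float64(327.185), np.float64(183.05502314814814)) 3.28333333333336 edge ang 141.4395278992999 normal 231.4395278992999 51.43952789929989
60 (np.float64(317.185), np.float64(189.5684915084915)) (np.float64(326.81), np.float64(182.80786397812713)) 3.4639570955360455 edge ang 141.26765941626095 normal 231.26765941626095 51.267659416260955
t 7.1 tcp [0.5935 0.0332 0.1385] yaw -164.57 tilt [ 3.e-04 -1.e-04 -1.e+00] j [-0.08  0.39 -0.07  1.11 -0.   -0.35]
shift mm [1.5 0.2 0.5] az None
```

Emit:
move_arm(targets=[[[12,-0.1,15],[0,0,-0.15],1],[[23,-0.2,35],[0,0,-0.15],1],[[23,-0.2,54],[0,0,-0.15],1],[[23,-0.2,57],[0,0,-0.15],1],[[23,-0.2,57],[0,0,-0.15],1]], squeeze=50)

```text
clock: 7.72
tcp_pos: [0.5719, 0.0265, 0.0817]
orientation: [0.0, -0.147, 0.989, -0.0]
wrist_force: [-0.1, -0.1, -0.9]
finger_gap: 0.0382
grip_force: 51.1
```

Emit:
move_arm(targets=[[[0,0,1.5],[0,0,0],1],[[0,0,3],[0,0,0],1],[[0,0,4.5],[0,0,0],1],[[0,0,4.5],[0,0,0],1]])

```text
clock: 8.22
tcp_pos: [0.5718, 0.0262, 0.0772]
orientation: [0.0, -0.147, 0.989, -0.0]
wrist_force: [-0.6, 0.0, 2.6]
finger_gap: 0.0385
grip_force: 51.4
```

Emit:
move_arm(targets=[[[0,0,1],[0,0,0],1],[[0,0,2],[0,0,0],1],[[0,0,2],[0,0,0],1]])

```text
clock: 8.6
tcp_pos: [0.5711, 0.0262, 0.0742]
orientation: [-0.001, -0.147, 0.989, -0.0]
wrist_force: [-0.9, -1.3, 0.0]
finger_gap: 0.0382
grip_force: 51.5
```

Emit:
move_arm(targets=[[[0,0,1.5],[0,0,0],1],[[0,0,3],[0,0,0],1],[[0,0,4.5],[0,0,0],1],[[0,0,4.5],[0,0,0],1]])

```text
clock: 9.1
tcp_pos: [0.5711, 0.0262, 0.0699]
orientation: [-0.0, -0.147, 0.989, -0.0]
wrist_force: [-1.4, -2.1, -1.1]
finger_gap: 0.0381
grip_force: 51.4
```

Emit:
move_arm(targets=[[[0.4,-0.4,1.5],[0,0,0],1],[[0.4,-0.4,3],[0,0,0],1],[[0.4,-0.4,4.5],[0,0,0],1],[[0.4,-0.4,6],[0,0,0],1],[[0.4,-0.4,6],[0,0,0],1]])

```text
clock: 9.72
tcp_pos: [0.5712, 0.026, 0.064]
orientation: [-0.0, -0.147, 0.989, 0.0]
wrist_force: [-2.7, -0.5, -0.1]
finger_gap: 0.0384
grip_force: 51.4
```

```bash
python3 -c "
from h import *
s=env.get_state();print(s['wrist_force'],s['ft_torque'],s['finger_gap'],s['grip_force']);go([.572,.0265,.0585])"
```

```text
[-2.71252204 -0.54936753 -0.06255225] [-0.11367682  0.38283771 -0.04078189] 0.038446747200900244 51.43187679772382
t 9.72 tcp [0.5712 0.026  0.064 ] yaw -163.07 tilt [-3.e-04  1.e-04 -1.e+00] j [-0.1   0.41 -0.24  0.92  0.   -0.39]
shift mm [-0.9  0.3  5.5] az None
```

Emit:
move_arm(targets=[[[0.4,0,1],[0,0,0],1],[[0.4,0,2],[0,0,0],1],[[0.4,0,3],[0,0,0],1],[[0.4,0,3],[0,0,0],1]])

```text
clock: 10.22
tcp_pos: [0.5712, 0.0258, 0.0616]
orientation: [0.0, -0.147, 0.989, -0.0]
wrist_force: [-1.6, -0.6, 4.5]
finger_gap: 0.0384
grip_force: 51.7
```

Emit:
move_arm(targets=[[[0,0,1],[0,0,0],1],[[0,0,2],[0,0,0],1],[[0,0,2],[0,0,0],1]])

```text
clock: 10.6
tcp_pos: [0.5712, 0.0258, 0.0596]
orientation: [0.0, -0.147, 0.989, -0.0]
wrist_force: [-1.9, 1.1, 7.3]
finger_gap: 0.0381
grip_force: 51.8
```

Emit:
move_arm(targets=[[[0,0,0.7],[0,0,0],1],[[0,0,1.4],[0,0,0],1],[[0,0,1.4],[0,0,0],1],[[0,0,1.4],[0,0,0],1]])

```text
clock: 11.1
tcp_pos: [0.5714, 0.0258, 0.0593]
orientation: [0.001, -0.147, 0.989, -0.0]
wrist_force: [-4.6, 0.9, 11.8]
finger_gap: 0.0381
grip_force: 52.6
```

Emit:
move_arm(targets=[[[0,0,0.6],[0,0,0],1],[[0,0,0.6],[0,0,0],1],[[0,0,0.6],[0,0,0],1],[[0,0,0.6],[0,0,0],1]])

```text
clock: 11.6
tcp_pos: [0.5714, 0.0258, 0.0592]
orientation: [0.001, -0.147, 0.989, -0.0]
wrist_force: [-5.8, 1.2, 16.1]
finger_gap: 0.038
grip_force: 52.8
```

```bash
python3 - <<'E'
from h import *
for i in range(3):
    s=env.get_state(); p=env.read_camera('wrist'); print(np.round(s['tcp_pos'],4),np.round(s['wrist_force'],1),np.round(s['ft_torque'],2))
save(p,'w5.png'); a=cv2.imread('pics/w5.png')[150:350,205:445]
cv2.imwrite('pics/c5.png',cv2.resize(a,None,fx=3,fy=3,interpolation=cv2.INTER_CUBIC))
E
```

```text
[0.5714 0.0258 0.0592] [-5.8  1.2 16.1] [0.16 1.18 0.03]
[0.5714 0.0258 0.0592] [-4.8  0.1 15.8] [0.12 1.17 0.01]
[0.5714 0.0258 0.0592] [-5.2  0.7 16.3] [ 0.09  1.15 -0.02]
```

View pics/c5.png

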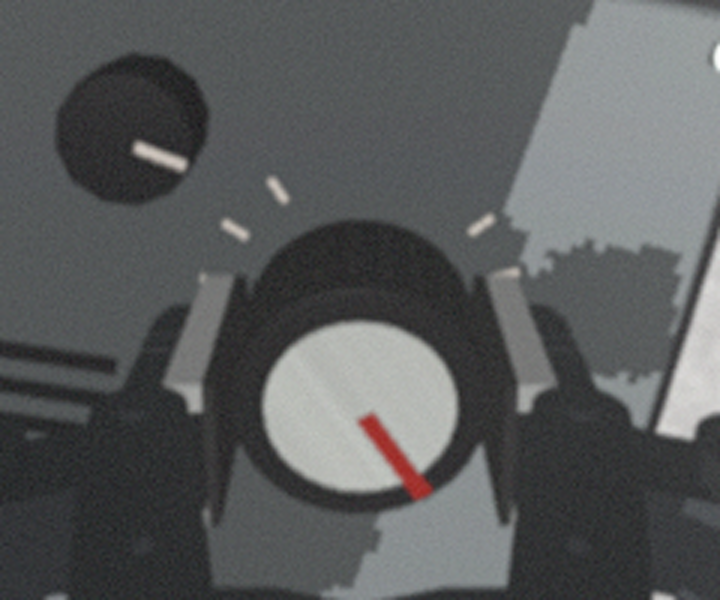

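c5 shows the knob seated over the tick ring, with the disc at image (325,285), unchanged in the grip, and the pointer still along the measured flat direction. The force rose from 4.5 to 7.3 N over the spring travel and then climbed steeply at TCP z 59.2 mm, so it is on the stop. I'll hand in while holding it.

```bash
python3 -c "
from h import *
print(env.hand_in())"
```

```text
the job is handed in; nothing more can be done
None
```

I fitted the knob on the D-shaft with its pointer along the flat, pushed it home and handed in while still holding it pressed against the stop at about 16 N; the hand-in returned no verdict.

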